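Shut the scanner lid and hold up its feeder cover

TASK

I want to clean the feeder rollers of the desk scanner, but its lid has been left standing open: lower the lid, feeder and all, gently until it lies fully shut on the glass. Then take the feeder cover by its green grip and lift that cover alone to at least half-way to upright, leaving the scan lid lying shut. Finish while still gripping and holding the cover up, since it falls shut by itself, and do not disturb the other things on the desk.

Things in the scene. Friction and masses are not known exactly. Their poses are not given: they have to be found in the camera images.
- scanner: A4 flatbed scanner with a document feeder on its lid, fixed on the desk: dark base 310 deep (x) by 450 wide (y), 66 high under the lid. Origin: centre of its underside, on the desk. Its front (control panel, free edge of the lid) faces its own -x, towards the robot; its own y runs to the robot's left, z up.
- scan_lid (a joint): the scanner's pale grey lid (inner lid, it carries the whole feeder), a plate 320 deep, 450 wide, 24 thick, hinged along the scanner's back. 0 = shut on the glass, grows (rad) as its front edge rises, stop at 1.2; starts at 0.4 to 0.75. Spring-balanced stiff hinge: it stays where left; 1 to 4 N down on the front strip lowers it; when shut about 5 N up there lifts it again.
- lid_hinge (a point): point on the lid's hinge axis (which runs along the scanner's y), at the middle of its width: 150 behind the scanner's origin (+x) and 66 above the desk
- lid_lip (a point): centre of the dark finger strip (24 by 130) on the lid's top face at its front edge, the place to push down: in the lid's frame 298 in front of the hinge axis and 27 above it, 17 behind the front edge. The input tray behind it begins 30 farther back and stands up to 45 above the lid's top. Axes are the lid's: x back to the hinge, y left, z out of the top
- feeder_cover (a joint): the feeder's dark cover (outer lid), a hood 254 (x) by 128 (y) by 26 high on the left end of the scan lid, hinged on the lid along its left edge. 0 = shut, grows (rad) as its right-hand edge, with the green grip, swings up and over to the left; pi/2 is upright, stop at 1.4. It weighs 0.2 to 0.34 kg, turns freely, falls shut when let go.
- cover_hinge (a point): point on the feeder cover's hinge axis, level with the grip along it: in the lid's frame 152.5 in front of the lid's hinge axis, 213 to the left and 40 above. The axis runs along the lid's x
- cover_grip: green upright finger grip fixed on the free (right) edge of the feeder cover: 36 long along the cover's hinge axis, 14 thick, 26 high. Origin: centre of its foot, 114 to the right of the cover's hinge axis and 26 above it; 132 above the desk when all is shut. Pinch it from above across length or thickness; pinched on its two ends it can turn between the fingers as the cover swings.
- pen_cup: blue plastic pen cup with five pens, 78 across, about 170 high over the pens; bystander, loose. Origin: centre of its underside
- sunglasses: pair of sunglasses standing open, 125 wide, 145 deep, 48 high; bystander, loose. Origin: centre of its underside
- stapler: red and black stapler, 135 long, 34 wide, 50 high; bystander, loose. Origin: centre of its underside
- tape_roll: roll of beige tape lying flat, 94 across, 24 high; bystander, loose. Origin: centre of its underside
- mug: white mug, 80 across without its handle, 92 high; bystander, loose. Origin: centre of its underside
- glue_pot: orange glue pot, 52 across, 72 high; bystander, loose. Origin: centre of its underside

How it is judged:
On the way, in this order (a step that is already met when the one before it is completed fails the run):
1. the scan lid lies shut on the glass, the feeder cover shut on it (value of joint scan_lid below 0.02 rad and value of joint feeder_cover below 0.12 rad), for 0.3 s.
2. the feeder cover is being lifted by its grip, the scan lid still shut (value of joint feeder_cover above 0.3 rad and value of joint scan_lid below 0.02 rad and contact force between the fingers and cover_grip above 1 N), for 0.2 s.
At the end, for the whole second after the job is handed in: The scan lid is shut (under 0.02 rad, 6 mm at its front edge); the feeder cover is open by more than 0.65 rad and still; the fingers hold its green grip (more than 1 N on it, TCP within 45 mm of the grip's foot); every bystander is within 30 mm of where it started (value of joint scan_lid below 0.02 rad and value of joint feeder_cover above 0.65 rad and contact force between the fingers and cover_grip above 1 N and distance between the grasp point and cover_grip below 0.045 m and velocity of joint feeder_cover between -0.15 and 0.15 rad/s and distance of each of pen_cup, sunglasses, stapler, tape_roll, mug, glue_pot from where it was at the start of the episode below 0.03 m); the arm keeps its last pose, push and grip.
It fails at once if the scan lid is slammed (faster than 1.2 rad/s, about 0.36 m/s at its front edge, in the last 0.15 rad) (value of joint scan_lid below 0.15 rad and velocity of joint scan_lid below -1.2 rad/s).
It fails at once if the feeder cover is open (over 0.2 rad) while the scan lid is up (over 0.05 rad, 15 mm at its front edge) (value of joint feeder_cover above 0.2 rad and value of joint scan_lid above 0.05 rad).
It fails at once if a bystander is moved by more than 30 mm (distance of any of pen_cup, sunglasses, stapler, tape_roll, mug, glue_pot from where it was at the start of the episode above 0.03 m).
It also fails if it takes over 48 s, if anything falls off the work surface, if the arm or the gripper's body presses on something with over 40 N, if the wrist force passes 120 N, or if a joint passes its speed limit or range.

ROBOT

A 6-joint arm with a two-finger parallel gripper is mounted at the origin on the work surface. World frame = base frame: x ahead of the robot, y to its left, z up, the work surface at z = 0. Lengths are in m, angles in rad, forces in N, time in s.
With the tool pointing down it reaches from about 0.325 to 1 m from the base axis. Payload 5.1 kg.
Tool frame: the origin (TCP) lies between the finger pads, 19 mm behind the fingertips; this is the grasp point; z points along the fingers, y is the line along which they close (so a half turn about z gives the same grasp; the last joint's range is limited). The gripper opens to 85 mm and grips with 20 to 120 N. Pads are 22 mm wide; open, the fingers measure 114 mm over their backs; the gripper's body (76 mm by 85 mm) begins 54 mm behind the grasp point. The pads swing forward as they close: fully open they stand 13 mm farther back than shut.
Start: joints at [-1.298, 0.124, 1.65, -0, 1.367, -0.083], TCP at [0.226, -0.609, 0.25] pointing down, gripper open.
Joint ranges: [-2.61, 2.61], [-1.02, 2.33], [0.03, 2.71], [-1.35, 4.49], [0.32, 2.68], [-2.91, 2.91]. Speed limits (rad/s): [2.57, 2.57, 3.14, 3.14, 3.14, 3.14].

INTERFACE

Orientations are given as a 3x3 rotation matrix whose columns are the frame's x, y, z axes.
In Python, from plant import * gives the robot as it stands. The module is installed in compiled form; this text tells all that it offers.
- The arm moves only by the tool arm_command, never from a script. Its argument "plan" is a list of rows, each an object with "slide": the shift along the tool's x, y, z in cm, a list of three; "turn": the turn about the tool's z in rad; "hand": the finger opening in cm, from 0 to 8.54. In form: [{"slide": [dx, dy, dz], "turn": turn, "hand": hand}, ...]. A call has 1 to 8 rows; each row is the pose to reach, as a shift and turn from the pose commanded when the call began, along the tool's axes at that moment; what a row does not reach only later rows make up. A row lasts 1/8 s, in which the tool goes at most 62.5 mm and 10.7 degrees, less where a joint would pass 70% of its speed; a pose out of reach is approached as far as the arm can. A call with a gripper value outside its range is refused whole. The fingers move at their own pace and stop on an object; the grip force is fixed at half the most. Time passes only in rows, so rows that repeat a pose let the fingers close. It gives the time, the measured TCP pose, the force, the opening and the grip force at its end, in the units of the state.
- observe(): the state, without advancing time (a new reading comes with each control period).
- snapshot(name): name is "scene" or "top" or "wrist"; returns the picture (384x512x3 uint8, red, green, blue); there is no depth.
- camera_info(name): a dict with "fx", "fy", "cx", "cy" (pixels), "D" ([k1, k2, p1, p2, k3] as OpenCV has them; the pictures are not rectified), "xyz" and "rotation" of the camera in the world. Camera axes: x right, y down, z forward; pixel columns grow to the right and rows downward; lengths in m; the calibration is good to about 2 mm. A picture is of the moment at which its call begins: read the wrist's pose just before it. camera_info takes no time and is no camera call; for the wrist camera it gives the pose at the moment of the call.
- job_done(): hands the job in; it is judged then, once.
Trained networks look in the newest picture that a camera, given by its name, has taken for a name from the list of things; names that differ only in an ending like _2 or _b are one class to them, and where a whole thing is asked for, a point or a joint stands for the part that bears it (a point fixed in the world has none). Each returns a list of dicts, best first, with "score" (0 to 1); they miss things now and then, are a little off and sometimes report something else, mostly with a low value. They report only what shows in the picture. A call takes as long as a camera call.
- regions_of(target, camera): "pixels" (384x512 bool, what is visible of it) and "extent" ([left, top, right, bottom] in pixels, round what is visible of it).
- pinpoint(target, camera): "location" ([row, column] in pixels: a listed point, or the origin of a listed thing).
The state is a dict: "t": time; "joints": joint angles; "qvel": joint speeds; "joint_torque": joint torques, N m; "tcp_pos": TCP position; "orientation": TCP orientation; "contact_force": force on the tool from outside, world axes, zero at the start; "wrist_torque": the same for the moment, N m; "finger_gap": finger opening in m; "grip_force": force on a finger pad.
Only numpy, scipy, OpenCV 4.12 (cv2) and the standard library are available. Lean on these libraries where they do the work, as an engineer would, in place of code of your own. Each camera call takes 0.05 s, during which the arm holds its last target. There are 200 camera calls.

## Working session

There is one attempt and no reset: what is moved stays moved. The work goes in short steps, Python scripts to look and compute and a tool call to move; the robot and the scene stay as the last step left them, time stands still between calls to the robot, and variables do not carry over. Pictures are saved under pics/ and viewed, at most 10 in all, crops included, and the job is handed in when it is done.

Besides the shell and the picture viewer there is one more tool, called after "Call:" by a JSON object that holds its "op" and its "data". arm_command: Moves the arm, as the interface text tells. Its arguments: {"type":"object","properties":{"plan":{"type":"array","items":{"type":"object","properties":{"slide":{"type":"array","items":{"type":"number"}},"turn":{"type":"number"},"hand":{"type":"number"}}}}},"required":["plan"]}

```bash
mkdir -p pics
cat > h.py <<'E'
from plant import *
import numpy as np, cv2
def K(c): return np.array([[c['fx'],0,c['cx']],[0,c['fy'],c['cy']],[0,0,1.]])
def proj(c,P):
    R=np.array(c['rotation']).T; t=-R@np.array(c['xyz'])
    return cv2.projectPoints(np.array(P,float).reshape(-1,1,3),cv2.Rodrigues(R)[0],t,K(c),np.array(c['D'],float))[0].reshape(-1,2)
def ray(c,rc):
    u=cv2.undistortPoints(np.array([[[rc[1],rc[0]]]],float),K(c),np.array(c['D'],float))[0,0]
    d=np.array(c['rotation'])@np.array([u[0],u[1],1]); return np.array(c['xyz']),d/np.linalg.norm(d)
E
python3 - <<'E'
from h import *
ims=[]
for n in ["scene","top"]:
    im=snapshot(n); ims.append(im); c=camera_info(n); print(n,np.round(c['xyz'],3),np.round(c['fx']),np.round(c['rotation'],2).tolist())
    for t in ["lid_lip","lid_hinge","cover_hinge","cover_grip","scanner","pen_cup","sunglasses","stapler","tape_roll","mug","glue_pot"]:
        p=pinpoint(t,n)
        print(t,[(np.round(q['location'],1).tolist(),round(q['score'],2)) for q in p[:2]])
cv2.imwrite('pics/a.png',cv2.cvtColor(ims[0],cv2.COLOR_RGB2BGR));cv2.imwrite('pics/b.png',cv2.cvtColor(ims[1],cv2.COLOR_RGB2BGR))
s=observe();print(s)
E
```

```text
scene [1.086 0.335 1.314] 391.0 [[-0.58, 0.72, -0.39], [0.82, 0.51, -0.27], [0.01, -0.47, -0.88]]
lid_lip [([179.7, 284.2], 0.97)]
lid_hinge [([259.1, 244.8], 0.61)]
cover_hinge [([256.2, 323.1], 0.89)]
cover_grip [([235.5, 290.1], 0.53)]
scanner []
pen_cup [([274.3, 347.2], 0.65), ([217.9, 376.1], 0.16)]
sunglasses [([147.3, 202.8], 0.73)]
stapler [([245.8, 363.0], 0.65)]
tape_roll []
mug [([188.6, 196.8], 0.9)]
glue_pot [([134.2, 232.7], 0.62), ([219.7, 372.6], 0.6)]
top [ 0.376 -0.019  1.391] 387.0 [[0.01, -0.99, 0.14], [-1.0, -0.01, -0.01], [0.01, -0.14, -0.99]]
lid_lip [([196.3, 231.8], 0.71)]
lid_hinge [([140.2, 230.3], 0.63), ([189.0, 143.4], 0.16)]
cover_hinge [([162.9, 161.1], 0.97), ([188.8, 146.6], 0.48)]
cover_grip [([155.2, 200.3], 0.43)]
scanner [([228.4, 352.8], 0.32)]
pen_cup [([191.2, 143.7], 0.86)]
sunglasses [([257.6, 148.9], 0.66)]
stapler [([224.0, 145.0], 0.77), ([194.7, 230.3], 0.32)]
tape_roll [([263.4, 338.4], 0.7), ([227.8, 353.8], 0.24)]
mug [([183.8, 321.1], 0.67), ([260.9, 337.5], 0.45)]
glue_pot [([258.6, 148.7], 0.53)]
{'t': 1.2, 'joints': array([-1.29761197e+00,  1.23785250e-01,  1.65030793e+00, -3.53588662e-06,
        1.36751476e+00, -8.26158147e-02]), 'qvel': array([-0.00122264,  0.00044086,  0.00044033,  0.00095816,  0.00071074,
        0.00015923]), 'joint_torque': array([-2.09078362e-04, -4.23608422e+01, -3.65754282e+01, -1.00073185e-04,
        6.00777657e-04,  5.31192669e-06]), 'tcp_pos': array([ 0.22637843, -0.6092847 ,  0.25002707]), 'orientation': array([[ 9.37367809e-01,  3.48341199e-01, -7.46034839e-06],
       [ 3.48341199e-01, -9.37367809e-01,  1.37903116e-05],
       [-2.18935676e-06, -1.55253408e-05, -1.00000000e+00]]), 'contact_force': array([-0.31758322, -0.18201337,  1.19953075]), 'wrist_torque': array([ 0.09625174,  0.02731677, -0.02723391]), 'grip_force': 0.0, 'finger_gap': 0.08558907099693415}
```

View pics/a.png

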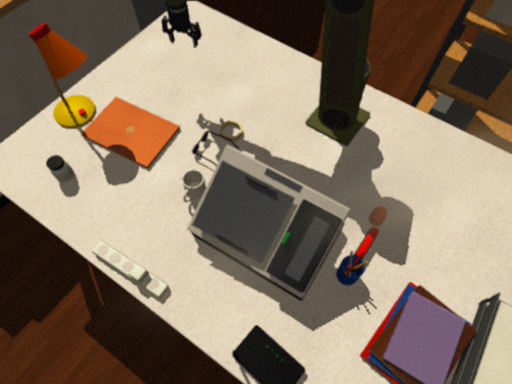

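View pics/b.png

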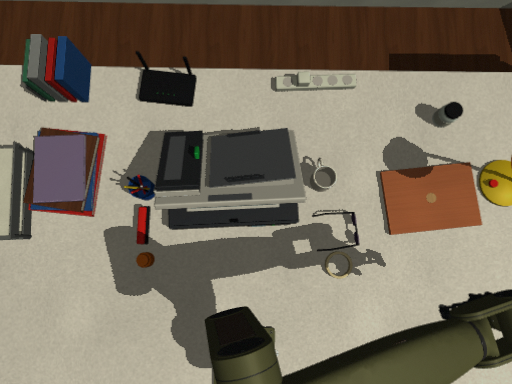

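```bash
cat > fit.py <<'E'
from h import *
from scipy.optimize import least_squares
def lidpt(p,f,l,z,a=None):
    x,y,yaw,q=p; q=q if a is None else a
    # lid frame: front f, left l, up z
    v=np.array([150-f*np.cos(q)-z*np.sin(q), l, 66+f*np.sin(q)*1+z*np.cos(q)])/1000
    # top normal tilts back when raised
    v[0]=(150-f*np.cos(q)+z*np.sin(q))/1000
    c,s=np.cos(yaw),np.sin(yaw); return np.array([x+c*v[0]-s*v[1],y+s*v[0]+c*v[1],v[2]])
PT={'lid_lip':(298,0,27),'lid_hinge':(0,0,0),'cover_hinge':(152.5,213,40),'cover_grip':(152.5,99,66)}
def fit(cams,obs):
    def r(p):
        return np.concatenate([proj(cams[n],lidpt(p,*PT[t]))[0]-np.array(rc)[::-1] for n,t,rc in obs])
    s=least_squares(r,[.55,.03,0,.5],loss='soft_l1',f_scale=2.)
    return s.x,r(s.x).reshape(-1,2)
E
python3 - <<'E'
from fit import *
cams={n:camera_info(n) for n in('scene','top')}
obs=[('scene','lid_lip',(179.7,284.2)),('scene','lid_hinge',(259.1,244.8)),('scene','cover_hinge',(256.2,323.1)),('scene','cover_grip',(236.5,288)),
('top','lid_lip',(196.3,231.8)),('top','lid_hinge',(140.2,230.3)),('top','cover_hinge',(162.9,161.1)),('top','cover_grip',(155.2,198.3))]
p,r=fit(cams,obs);print(np.round(p,3));print(np.round(r,1).tolist())
for t in PT: print(t,np.round(lidpt(p,*PT[t]),3),'shut',np.round(lidpt(p,*PT[t],a=0),3))
for n,rc in [('pen_cup',(191,143.7)),('mug',(181,322)),('stapler',(224,145)),('glue',(260,146)),('glasses',(232,336)),('tape',(263,338))]:
    o,d=ray(cams['top'],rc); print(n,np.round(o-d*o[2]/d[2],3))
for i,n in enumerate(('scene','top')):
    im=cv2.imread('pics/%s.png'%'ab'[i])
    corners=[lidpt(p,f,l,z) for f,l,z in[(315,225,24),(315,-225,24),(-5,-225,24),(-5,225,24)]]
    base=[lidpt(p,f,l,0,a=0) for f,l in[(305,225),(305,-225)]]
    g=[lidpt(p,*PT[t]) for t in PT]
    im=cv2.resize(im[110:280,130:370],None,fx=3,fy=3)
    for k,P in enumerate(corners+base+g):
        u=(proj(cams[n],P)[0]-[130,110])*3+1; cv2.circle(im,tuple(int(v) for v in u),4,[(0,0,255),(255,0,0),(255,0,255)][(k>3)+(k>5)],1)
    cv2.imwrite('pics/c%d.png'%i,im)
a=cv2.imread('pics/c0.png');b=cv2.imread('pics/c1.png');cv2.imwrite('pics/c.png',cv2.resize(np.vstack([a,b]),(560,793))[:,:] if 0 else cv2.resize(np.hstack([a,b]),(800,284)))
E
```

```text
[0.6   0.051 0.055 0.619]
[[-0.9, -0.1], [0.2, -0.0], [-1.6, -1.4], [-1.2, 0.8], [-2.9, 0.5], [-0.5, -0.1], [0.6, 0.3], [-1.6, 0.4]]
lid_lip [0.523 0.047 0.261] shut [0.452 0.043 0.093]
lid_hinge [0.749 0.06  0.066] shut [0.749 0.06  0.066]
cover_hinge [0.637 0.267 0.187] shut [0.585 0.264 0.106]
cover_grip [0.658 0.154 0.208] shut [0.592 0.15  0.132]
pen_cup [0.573 0.371 0.   ]
mug [ 0.619 -0.276  0.   ]
stapler [0.454 0.361 0.   ]
glue [0.327 0.35  0.   ]
glasses [ 0.434 -0.324  0.   ]
tape [ 0.325 -0.329  0.   ]
```

View pics/c1.png

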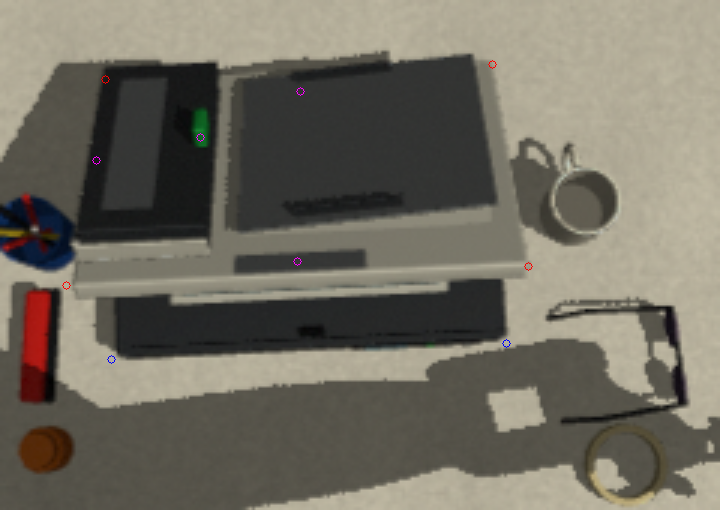

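The side-by-side check shows the fit holding: the strip is at crop (297,261) and the grip at (200,135), both under their markers. The lid is at about 0.62 rad. I'm moving above the lip with closed fingers.

Call:
{"op": "arm_command", "data": {"plan": [{"slide": [0,0,-6],"turn": 0,"hand": 0},{"slide": [51.2,-50.6,-8],"turn": 0.3,"hand": 0},{"slide": [51.2,-50.6,-8],"turn": 0.3,"hand": 0},{"slide": [51.2,-50.6,-8],"turn": 0.3,"hand": 0},{"slide": [51.2,-50.6,-8],"turn": 0.3,"hand": 0},{"slide": [51.2,-50.6,-8],"turn": 0.3,"hand": 0},{"slide": [51.2,-50.6,-8],"turn": 0.3,"hand": 0},{"slide": [51.2,-50.6,-8],"turn": 0.3,"hand": 0}]}}

```text
t: 2.2
tcp_pos: [0.4113, -0.2109, 0.3225]
orientation: [[0.998, 0.055, 0.001], [0.055, -0.998, -0.001], [0.001, 0.001, -1.0]]
contact_force: [1.5, -0.3, -0.1]
finger_gap: -0.0004
grip_force: 0.0
```

Call:
{"op": "arm_command", "data": {"plan": [{"slide": [13.2,-24.8,0],"turn": 0,"hand": 0},{"slide": [13.2,-24.8,0],"turn": 0,"hand": 0},{"slide": [13.2,-24.8,0],"turn": 0,"hand": 0},{"slide": [13.2,-24.8,0],"turn": 0,"hand": 0},{"slide": [13.2,-24.8,0],"turn": 0,"hand": 0},{"slide": [13.2,-24.8,0],"turn": 0,"hand": 0},{"slide": [13.2,-24.8,0],"turn": 0,"hand": 0}]}}

```text
t: 3.08
tcp_pos: [0.5286, 0.0417, 0.3221]
orientation: [[0.998, 0.056, -0.0], [0.056, -0.998, -0.0], [-0.0, 0.0, -1.0]]
contact_force: [-0.7, 0.6, -0.1]
finger_gap: 0.0001
grip_force: 0.0
```

Run:
```python
from fit import *
im=snapshot('scene')
im2=snapshot('wrist')
cv2.imwrite('pics/d.png',cv2.cvtColor(np.hstack([cv2.resize(im[100:292,150:406],(400,300)),cv2.resize(im2,(400,300))]),cv2.COLOR_RGB2BGR))
p=[.6,.049,.055,.62]
print(observe()['tcp_pos'])
T0=None
for q in np.arange(.65,-.06,-.05):
    c=lidpt(p,303,-2,27,a=q); print(round(q,2),np.round([c[0]+.011,c[1],c[2]+.019],4))
```

```text
[0.52854794 0.04115364 0.32226932]
0.65 [0.5363 0.0429 0.2899]
0.6 [0.5264 0.0423 0.2784]
0.55 [0.5171 0.0418 0.2664]
0.5 [0.5083 0.0413 0.254 ]
0.45 [0.5002 0.0409 0.2411]
0.4 [0.4927 0.0405 0.2279]
0.35 [0.4859 0.0401 0.2143]
0.3 [0.4798 0.0398 0.2003]
0.25 [0.4744 0.0395 0.1861]
0.2 [0.4697 0.0392 0.1717]
0.15 [0.4658 0.039  0.157 ]
0.1 [0.4625 0.0388 0.1421]
0.05 [0.4601 0.0387 0.1271]
-0.0 [0.4583 0.0386 0.112 ]
-0.05 [0.4574 0.0385 0.0968]
```

View pics/d.png

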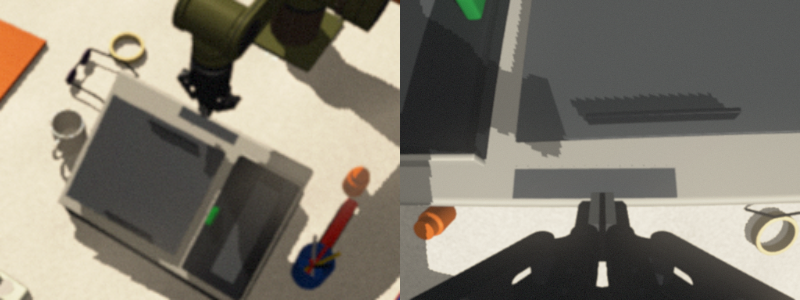

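Run:
```python
from fit import *
c=camera_info('wrist'); print(c['xyz'])
print([(q['location'],q['score']) for q in pinpoint('lid_lip','wrist')][:2],[(q['location'],q['score']) for q in pinpoint('cover_grip','wrist')][:1])
for y in (.044,.047,.051):
  for q in (.55,.6,.65):
    p=[.6,y,.055,q]; print(y,q,np.round(proj(c,[lidpt(p,298,0,27),lidpt(p,315,65,24),lidpt(p,*PT['cover_grip'])]),0).tolist())
```

```text
[0.60553671 0.04572264 0.44511565]
[([235.7, 248.8], 0.74)] [([5.3, 98.4], 0.81)]
0.044 0.55 [[261.0, 245.0], [163.0, 270.0], [116.0, 22.0]]
0.044 0.6 [[261.0, 239.0], [156.0, 267.0], [112.0, 10.0]]
0.044 0.65 [[261.0, 232.0], [148.0, 262.0], [109.0, -3.0]]
0.047 0.55 [[256.0, 244.0], [159.0, 270.0], [111.0, 22.0]]
0.047 0.6 [[256.0, 239.0], [151.0, 267.0], [108.0, 10.0]]
0.047 0.65 [[256.0, 232.0], [143.0, 261.0], [104.0, -3.0]]
0.051 0.55 [[250.0, 244.0], [153.0, 270.0], [106.0, 22.0]]
0.051 0.6 [[250.0, 239.0], [145.0, 266.0], [102.0, 10.0]]
0.051 0.65 [[249.0, 231.0], [136.0, 261.0], [98.0, -3.0]]
```

Call:
{"op": "arm_command", "data": {"plan": [{"slide": [0.3,0,3.0],"turn": 0,"hand": 0},{"slide": [-0.2,0,4.4],"turn": 0,"hand": 0},{"slide": [-1.1,0,5.6],"turn": 0,"hand": 0},{"slide": [-2.0,0,6.8],"turn": 0,"hand": 0},{"slide": [-2.8,0,8.1],"turn": 0,"hand": 0},{"slide": [-3.6,0,9.4],"turn": 0,"hand": 0},{"slide": [-4.3,0,10.8],"turn": 0,"hand": 0},{"slide": [-4.9,0,12.2],"turn": 0,"hand": 0}]}}

```text
t: 4.28
tcp_pos: [0.4792, 0.0395, 0.1992]
orientation: [[0.998, 0.056, -0.001], [0.056, -0.998, 0.0], [-0.001, -0.0, -1.0]]
contact_force: [0.1, -1.6, 0.3]
finger_gap: 0.0002
grip_force: 0.5
```

Run:
```python
from fit import *
im=snapshot('scene');im2=snapshot('wrist')
cv2.imwrite('pics/e.png',cv2.cvtColor(np.hstack([cv2.resize(im[100:292,150:406],(400,300)),cv2.resize(im2,(400,300))]),cv2.COLOR_RGB2BGR))
for n in('scene','wrist'):
  c=camera_info(n)
  for t in('lid_lip','cover_grip'): print(n,t,[(q['location'],q['score']) for q in pinpoint(t,n)][:1])
  for q in(.25,.3,.35,.45,.62): print(q,np.round(proj(c,[lidpt([.6,.051,.055,q],*PT[t]) for t in('lid_lip','cover_grip')])[:,::-1]).tolist())
s=observe();print(s['tcp_pos'],s['contact_force'])
```

```text
scene lid_lip [([181.7, 287.5], 0.96)]
scene cover_grip [([233.3, 291.3], 0.63)]
0.25 [[182.0, 289.0], [231.0, 293.0]]
0.3 [[181.0, 289.0], [231.0, 292.0]]
0.35 [[180.0, 288.0], [232.0, 292.0]]
0.45 [[179.0, 287.0], [234.0, 290.0]]
0.62 [[180.0, 283.0], [237.0, 287.0]]
wrist lid_lip [([263.9, 251.0], 0.59)]
wrist cover_grip []
0.25 [[268.0, 250.0], [-44.0, 24.0]]
0.3 [[272.0, 250.0], [-60.0, 14.0]]
0.35 [[276.0, 249.0], [-78.0, 6.0]]
0.45 [[281.0, 246.0], [-112.0, -7.0]]
0.62 [[262.0, 238.0], [-118.0, 21.0]]
[0.48028394 0.03954609 0.20055319] [-1.00815824  0.53408084  0.66398799]
```

View pics/e.png

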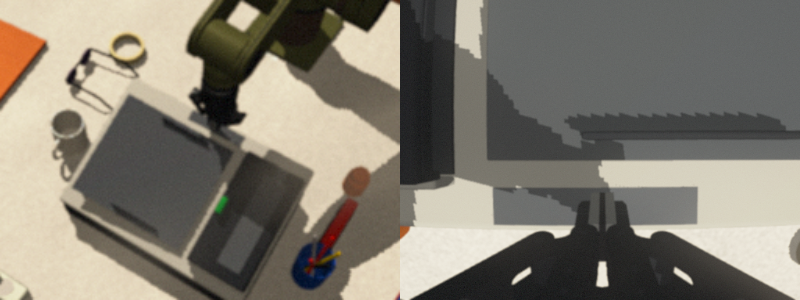

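The lid follows the finger: the strip is under the fingertip at wrist (597,205) and the lid is at about 0.3 rad. I'm continuing to shut.

Call:
{"op": "arm_command", "data": {"plan": [{"slide": [-0.5,0,1.4],"turn": 0,"hand": 0},{"slide": [-1.0,0,2.9],"turn": 0,"hand": 0},{"slide": [-1.4,0,4.3],"turn": 0,"hand": 0},{"slide": [-1.7,0,5.8],"turn": 0,"hand": 0},{"slide": [-1.9,0,7.2],"turn": 0,"hand": 0},{"slide": [-2.1,0,8.3],"turn": 0,"hand": 0},{"slide": [-2.1,0,8.8],"turn": 0,"hand": 0},{"slide": [-2.1,0,9.0],"turn": 0,"hand": 0}]}}

```text
t: 5.58
tcp_pos: [0.4584, 0.0383, 0.1101]
orientation: [[0.998, 0.056, -0.002], [0.056, -0.998, -0.0], [-0.002, -0.0, -1.0]]
contact_force: [-5.5, -0.1, 6.3]
finger_gap: -0.0003
grip_force: 3.4
```

Call:
{"op": "arm_command", "data": {"plan": [{"slide": [0,0,0.2],"turn": 0,"hand": 0},{"slide": [0,0,0.4],"turn": 0,"hand": 0},{"slide": [0,0,0.4],"turn": 0,"hand": 0},{"slide": [0,0,0.4],"turn": 0,"hand": 0}]}}

```text
t: 6.08
tcp_pos: [0.4583, 0.0383, 0.1081]
orientation: [[0.998, 0.056, -0.003], [0.056, -0.998, -0.0], [-0.003, -0.0, -1.0]]
contact_force: [-11.6, -0.5, 15.4]
finger_gap: 0.0002
grip_force: 7.4
```

Call:
{"op": "arm_command", "data": {"plan": [{"slide": [0,0,-4],"turn": 0,"hand": 0},{"slide": [0,0,-10],"turn": -0.18,"hand": 0},{"slide": [4,-3,-14.2],"turn": -0.36,"hand": 8.5},{"slide": [8,-6,-14.2],"turn": -0.54,"hand": 8.5},{"slide": [14.0,-10.4,-14.2],"turn": -0.72,"hand": 8.5},{"slide": [14.0,-10.4,-14.2],"turn": -0.9,"hand": 8.5},{"slide": [14.0,-10.4,-14.2],"turn": -1.08,"hand": 8.5},{"slide": [14.0,-10.4,-14.2],"turn": -1.26,"hand": 8.5}]}}

```text
t: 7.08
tcp_pos: [0.5935, 0.1504, 0.2481]
orientation: [[0.246, 0.969, 0.001], [0.969, -0.246, 0.0], [0.0, 0.0, -1.0]]
contact_force: [0.8, 0.2, -0.7]
finger_gap: 0.0851
grip_force: 0.0
```

Call:
{"op": "arm_command", "data": {"plan": [{"slide": [0,0,0],"turn": -0.16,"hand": 8.5},{"slide": [0,0,0],"turn": -0.31,"hand": 8.5},{"slide": [0,0,0],"turn": -0.31,"hand": 8.5}]}}

```text
t: 7.45
tcp_pos: [0.5932, 0.15, 0.2484]
orientation: [[-0.053, 0.999, 0.001], [0.999, 0.053, 0.0], [0.0, 0.001, -1.0]]
contact_force: [-0.5, -0.7, 0.2]
finger_gap: 0.0852
grip_force: 0.0
```

Run:
```python
from fit import *
im=snapshot('scene');im2=snapshot('wrist')
cv2.imwrite('pics/f.png',cv2.cvtColor(np.hstack([cv2.resize(im[100:292,150:406],(400,300)),cv2.resize(im2,(400,300))]),cv2.COLOR_RGB2BGR))
snapshot('top')
for n in('scene','wrist','top'):
  c=camera_info(n)
  for t in('lid_lip','cover_grip','cover_hinge'): print(n,t,[(q['location'],round(q['score'],2)) for q in pinpoint(t,n)][:1])
  if n=='wrist':
    m=(im2[...,1]>90)&(im2[...,0]<70)&(im2[...,2]<90)
    print('green',m.sum(),np.argwhere(m).mean(0),np.argwhere(m).min(0),np.argwhere(m).max(0))
  for q in(0,.05): print(q,np.round(proj(c,[lidpt([.6,.051,.055,q],*PT[t]) for t in('lid_lip','cover_grip','cover_hinge')])[:,::-1]).tolist())
print(np.round(proj(camera_info('wrist'),[lidpt([.6,.051,.055,0],152.5+a,99+b,92) for a in(-18,18) for b in(-7,7)])[:,::-1]).tolist())
s=observe();print(s['tcp_pos'],s['orientation'],s['joints'])
```

```text
scene lid_lip [([188.5, 287.1], 0.69)]
scene cover_grip [([231.4, 289.7], 0.45)]
scene cover_hinge [([250.6, 324.0], 0.97)]
0 [[189.0, 290.0], [230.0, 295.0], [251.0, 325.0]]
0.05 [[188.0, 290.0], [230.0, 295.0], [250.0, 325.0]]
wrist lid_lip [([284.1, 112.9], 0.85)]
wrist cover_grip []
wrist cover_hinge [([42.8, 258.7], 0.84)]
green 644 [207.64751553 263.06055901] [201 235] [217 286]
0 [[285.0, 110.0], [202.0, 258.0], [44.0, 258.0]]
0.05 [[294.0, 105.0], [205.0, 263.0], [43.0, 261.0]]
top lid_lip [([223.6, 233.2], 0.58)]
top cover_grip []
top cover_hinge [([180.4, 169.2], 0.51)]
0 [[224.0, 233.0], [181.0, 200.0], [183.0, 167.0]]
0.05 [[223.0, 232.0], [179.0, 200.0], [182.0, 167.0]]
[[223.0, 285.0], [204.0, 285.0], [223.0, 232.0], [204.0, 232.0]]
[0.59295158 0.14993518 0.24819134] [[-5.47394262e-02  9.98500671e-01  7.42564064e-05]
 [ 9.98500674e-01  5.47394254e-02  1.28657311e-05]
 [ 8.78168809e-06  7.48493346e-05 -9.99999997e-01]] [1.59921040e-01 4.13946090e-02 1.74100307e+00 8.96973964e-07
 1.35911962e+00 1.05154051e-01]
```

View pics/f.png

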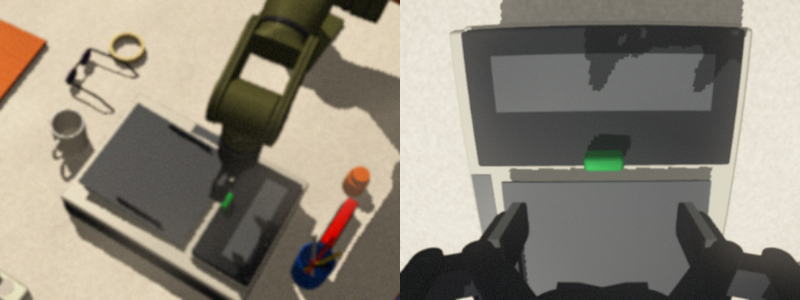

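Call:
{"op": "arm_command", "data": {"plan": [{"slide": [0.2,0,4],"turn": 0,"hand": 8.5},{"slide": [0.2,0,7.5],"turn": 0,"hand": 7},{"slide": [0.2,0,9.6],"turn": 0,"hand": 6},{"slide": [0.2,0,9.6],"turn": 0,"hand": 5},{"slide": [0.2,0,9.6],"turn": 0,"hand": 3},{"slide": [0.2,0,9.6],"turn": 0,"hand": 2},{"slide": [0.2,0,9.6],"turn": 0,"hand": 2},{"slide": [0.2,0,9.6],"turn": 0,"hand": 2}]}}

```text
t: 9.05
tcp_pos: [0.5944, 0.1521, 0.1539]
orientation: [[-0.055, 0.998, 0.005], [0.998, 0.055, 0.001], [0.0, 0.005, -1.0]]
contact_force: [4.4, 0.2, -2.3]
finger_gap: 0.0345
grip_force: 61.3
```

Call:
{"op": "arm_command", "data": {"plan": [{"slide": [0.25,0,-0.55],"turn": 0,"hand": 2},{"slide": [0.55,0,-1.1],"turn": 0,"hand": 2},{"slide": [1.2,0,-2.15],"turn": 0,"hand": 2},{"slide": [1.9,0,-3.1],"turn": 0,"hand": 2},{"slide": [2.75,0,-4.0],"turn": 0,"hand": 2},{"slide": [2.75,0,-4.0],"turn": 0,"hand": 2}]}}

```text
t: 9.8
tcp_pos: [0.5928, 0.1794, 0.1929]
orientation: [[-0.056, 0.998, 0.005], [0.998, 0.056, -0.001], [-0.001, 0.005, -1.0]]
contact_force: [8.6, -0.8, -5.7]
finger_gap: 0.0346
grip_force: 61.1
```

Run:
```python
from fit import *
im=snapshot('scene');im2=snapshot('top')
cv2.imwrite('pics/g.png',cv2.cvtColor(np.hstack([cv2.resize(im[130:290,170:383],(400,300)),cv2.resize(im2[120:280,110:323],(400,300))]),cv2.COLOR_RGB2BGR))
s=observe();print(s['tcp_pos'],s['contact_force'],s['wrist_torque'],s['grip_force'])
```

```text
[0.59278098 0.17914687 0.19262859] [ 6.83577686  0.5915407  -6.52393129] [-0.31000142 -1.06499782 -0.01495498] 61.09569847583771
```

View pics/g.png

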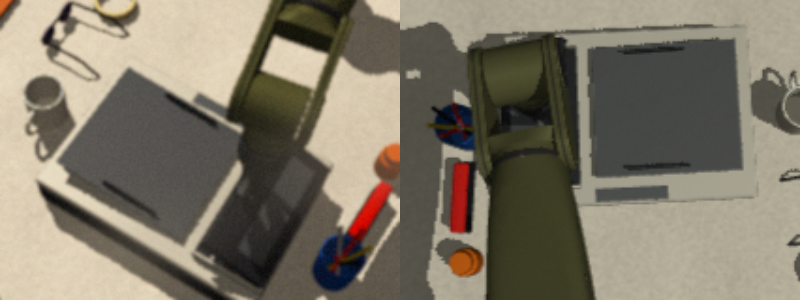

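The cover is rising and the lid looks flat. I'm continuing along the arc.

Call:
{"op": "arm_command", "data": {"plan": [{"slide": [0.45,0,-0.4],"turn": 0,"hand": 2},{"slide": [0.95,0,-0.8],"turn": 0,"hand": 2},{"slide": [1.95,0,-1.5],"turn": 0,"hand": 2},{"slide": [3.0,0,-2.1],"turn": 0,"hand": 2},{"slide": [4.1,0,-2.6],"turn": 0,"hand": 2},{"slide": [4.6,0,-2.8],"turn": 0,"hand": 2},{"slide": [4.6,0,-2.8],"turn": 0,"hand": 2}]}}

```text
t: 10.78
tcp_pos: [0.59, 0.2244, 0.2208]
orientation: [[-0.056, 0.998, 0.004], [0.998, 0.056, -0.003], [-0.003, 0.004, -1.0]]
contact_force: [6.9, -3.3, -4.4]
finger_gap: 0.0345
grip_force: 60.4
```

Run:
```python
from fit import *
im=snapshot('scene');im2=snapshot('wrist');snapshot('top')
cv2.imwrite('pics/h.png',cv2.cvtColor(np.hstack([cv2.resize(im[130:290,170:383],(400,300)),cv2.resize(im2,(400,300))]),cv2.COLOR_RGB2BGR))
for n in('scene','wrist','top'):
  c=camera_info(n); print(n,[(q['location'],round(q['score'],2)) for q in pinpoint('lid_lip',n)][:1],[(q['location'],round(q['score'],2)) for q in pinpoint('cover_grip',n)][:1])
  for q in(0,.03,.06): print(q,np.round(proj(c,lidpt([.6,.051,.055,q],*PT['lid_lip']))[:,::-1],1).tolist())
  for th in(.4,.6,.8):
    r,u=114*np.cos(th)-26*np.sin(th),114*np.sin(th)+26*np.cos(th); print('grip',th,np.round(proj(c,lidpt([.6,.051,.055,0],152.5,213-r,40+u))[:,::-1],1).tolist())
for n in('pen_cup','mug','stapler','glue_pot','sunglasses','tape_roll'):print(n,[np.round(q['location'],1) for q in pinpoint(n,'top')[:1]])
s=observe();print(s['tcp_pos'],s['contact_force'],s['grip_force'],s['t'])
```

```text
scene [([190.9, 289.3], 0.96)] []
0 [[189.2, 290.0]]
0.03 [[188.2, 290.1]]
0.06 [[187.2, 290.1]]
grip 0.4 [[227.9, 301.6]]
grip 0.6 [[228.1, 306.6]]
grip 0.8 [[229.2, 312.4]]
wrist [([363.5, 111.8], 0.78)] [([303.7, 254.7], 0.79)]
0 [[364.0, 109.5]]
0.03 [[370.9, 106.9]]
0.06 [[378.0, 104.5]]
grip 0.4 [[322.4, 256.2]]
grip 0.6 [[320.0, 256.0]]
grip 0.8 [[307.3, 255.8]]
top [([223.6, 232.8], 0.85)] [([184.2, 233.1], 0.61)]
0 [[224.1, 232.5]]
0.03 [[223.7, 232.4]]
0.06 [[223.1, 232.2]]
grip 0.4 [[178.5, 192.7]]
grip 0.6 [[177.7, 187.0]]
grip 0.8 [[177.2, 180.2]]
pen_cup [array([189.3, 144.5])]
mug [array([182.3, 322.2])]
stapler [array([226.4, 142. ])]
glue_pot [array([189.1, 147.2])]
sunglasses [array([230. , 356.6])]
tape_roll [array([263.2, 341. ])]
[0.59002798 0.22412972 0.22062241] [ 5.30054015 -1.33332244 -3.91372123] 60.44834911823273 11.525
```

View pics/h.png

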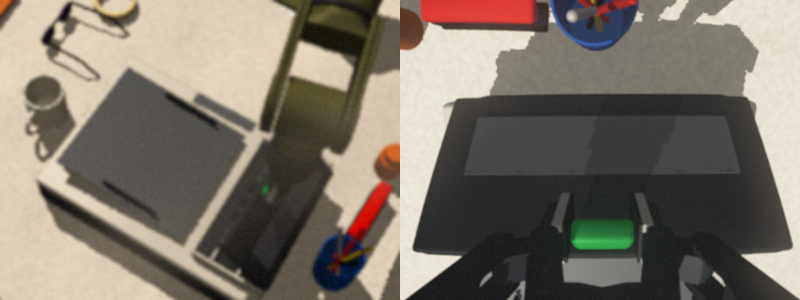

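The cover is held at about 0.8 rad: the grip sits between the pads at wrist (602,234). The lip is at its shut position and the bystanders are in place. I'm handing in.

```bash
python3 -c "
from plant import *
print(job_done())"
```

```text
the job is handed in; nothing more can be done
None
```

I shut the scan lid and handed in with the feeder cover held by its green grip at about 0.8 rad (0.65 needed). The lid still looked shut in all three cameras and I saw no sign of a bystander moved, but no verdict came back.

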